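# Sweep the loose tube caps off the platform into the catch bin

## Robot

A 6-joint arm with a two-finger parallel gripper is mounted at the origin on the work surface. World frame = base frame: x ahead of the robot, y to its left, z up, the work surface at z = 0. Lengths are in m, angles in degrees, forces in N, time in s.
With the tool pointing down it reaches from about 0.3 to 0.75 m from the base axis. Payload 8.5 kg.
Tool frame: the origin (TCP) lies at the very end of the fingers, on their centre line; the grasp point (between the pads) lies 19 mm behind it; z points along the fingers, y is the line along which they close (so a half turn about z gives the same grasp; the last joint's range is limited). The gripper opens to 85 mm and grips with 20 to 120 N. Pads are 22 mm wide; open, the fingers measure 114 mm over their backs; the gripper's body (76 mm by 85 mm) begins 54 mm behind the grasp point. The pads swing forward as they close: fully open they stand 13 mm farther back than shut.
Start: joints at [-87.164, 21.807, 74.336, -0, 83.858, -12.336], TCP at [0.144, -0.531, 0.231] pointing down, gripper open.
Joint ranges: [-178.18, 178.18], [-50.72, 133.34], [12.68, 142.11], [-81.47, 261.47], [9.98, 163.14], [-165.26, 165.26]. Speed limits (degrees/s): [136.94, 136.94, 180, 180, 180, 180].

## Interface

Orientations are given as a 3x3 rotation matrix whose columns are the frame's x, y, z axes.
In Python, from rig import env, imaging gives the robot as it stands. The module is installed in compiled form; this text tells all that it offers.
- The arm moves only by the tool arm_command, never from a script. Its arguments are lists of equal length, an entry for each row: "turn": the turn, a rotation vector about the tool's x, y, z in units of 5 degrees (1.0 is 5 degrees), a list of three; "xyz": the shift along the tool's x, y, z in units of 50 mm (1.0 is 50 mm), a list of three; "claw": the finger opening in mm, from 0 to 85.4. A call has 1 to 12 rows; each row shifts and turns the commanded pose from where the row before left it, along the tool's axes as they then stand; what a row does not reach is not made up. A row lasts 1/10 s, in which the tool goes at most 50 mm and 8.59 degrees, less where a joint would pass 70% of its speed; a pose out of reach is approached as far as the arm can. A call is refused whole if a number of a shift passes 1 or a number of a turn 1, either way. A call with a gripper value outside its range is refused whole. The fingers move at their own pace and stop on an object; "squeeze" is the grip in N (left out, the last holds). Time passes only in rows, so rows that do not move let the fingers close. It gives the time, the measured TCP pose, the force, the opening and the grip force at its end, in the units of the state.
- env.observe(): the state, without advancing time (a new reading comes with each control period).
- imaging.get_image(name): name is "scene" or "top" or "wrist"; returns (picture, depth): 420x560x3 uint8, blue, green, red; 420x560 float32, m along the optical axis (not along the pixel's ray), 0 where there is no reading.
- imaging.camera_info(name): a dict with "camera_matrix" (3x3 intrinsics, pixels), "rvec" (rotation vector, rad) and "tvec" (3), from world to camera coordinates, as OpenCV has them. Camera axes: x right, y down, z forward; pixel columns grow to the right and rows downward; lengths in m; the calibration is good to about 2 mm. A picture is of the moment at which its call begins: read the wrist's pose just before it. camera_info takes no time and is no camera call; for the wrist camera it gives the pose at the moment of the call.
- env.close_job(): hands the job in; it is judged then, once.
The state is a dict: "time_s": time; "q": joint angles; "qvel": joint speeds; "joint_efforts": joint torques, N m; "position": TCP position; "tool_rot": TCP orientation; "ft_force": force on the tool from outside, world axes, zero at the start; "wrist_torque": the same for the moment, N m; "grip_width": finger opening in m; "gripper_force": force on a finger pad.
Only numpy, scipy, OpenCV 4.12 (cv2) and the standard library are available. Lean on these libraries where they do the work, as an engineer would, in place of code of your own. Each camera call takes 0.05 s, during which the arm holds its last target. There are 200 camera calls.

## Task

Clear the three loose blue tube caps off the white raised platform: with the fingers closed, sweep them across it and over its edge into the low metal bin that stands against one side, so that all three end up in the bin. Do not pick the caps up, and leave the little glass vial and the amber jar on the platform standing where they are.

Things in the scene. Friction and masses are not known exactly. Their poses are not given: they have to be found in the camera images.
- cap1: blue screw cap, a solid disc 34 mm across and 14 mm high with a ribbed side, 14 g nominal, loose, lying flat on the white platform at the start; the three are identical. Origin: centre of its flat underside; z up along its axis.
- cap2: blue screw cap, a solid disc 34 mm across and 14 mm high with a ribbed side, 14 g nominal, loose, lying flat on the white platform at the start; the three are identical. Origin: centre of its flat underside; z up along its axis.
- cap3: blue screw cap, a solid disc 34 mm across and 14 mm high with a ribbed side, 14 g nominal, loose, lying flat on the white platform at the start; the three are identical. Origin: centre of its flat underside; z up along its axis.
- deck: fixed raised platform, smooth white top 60 mm above the bench, 250 mm along x, 300 mm along y. Edges at x = -125 and +125 mm have lips 6 mm wide, 10 mm above the top; edges at y = -150 and +150 mm are open. Origin: centre of its underside, on the bench; axes along its sides, z up. The caps start within 30 mm of its centre line x = 0 and 85 mm of its centre in y.
- bin: fixed open aluminium bin, 240 mm along x, 140 mm along y, 57 mm high (rim 3 mm below the platform top), walls and floor 4 mm. It stands along one of the platform's open edges, 2 mm off, at its +y or -y side (this varies), axes parallel to the platform's. Origin: centre of its underside, 222 mm from the platform's origin.
- module: fixed row of three steel blocks on an aluminium plate, 220 mm along x, 80 mm along y, 61 mm high, standing beside the platform's other open edge, across from the bin, with a 32 mm gap. Origin: centre of its underside on the bench. Not part of the job.
- vial: small clear glass vial with a black cap, 24 mm diameter, 45 mm high, loose, standing on the platform near one lipped edge (its axis 85 to 95 mm from the centre line x = 0). Origin: centre of its underside. To be left alone.
- jar: small amber glass jar with a white cap, 34 mm diameter, 38 mm high, loose, standing on the platform near the other lipped edge (its axis 85 to 95 mm from the centre line). Origin: centre of its underside. To be left alone.

How it is judged:
By the outcome, as a careful person would: the job done as asked, in the order asked, and still so for the second after the job is handed in, with the robot touching nothing.
It also fails if it takes over 48 s, if anything falls off the work surface, if the arm or the gripper's body presses on something with over 40 N, if the wrist force passes 120 N, or if a joint passes its speed limit or range.

## Working session

There is one attempt and no reset: what is moved stays moved. The work goes in short steps, Python scripts to look and compute and a tool call to move; the robot and the scene stay as the last step left them, time stands still between calls to the robot, and variables do not carry over. Pictures are saved under pics/ and viewed, at most 10 in all, crops included, and the job is handed in when it is done.

Besides the shell and the picture viewer there is one more tool, called after "Emit:" as name(argument=value, ...) on one line, values as JSON. arm_command: Moves the arm, as the interface text tells. Its arguments: {"type":"object","properties":{"turn":{"type":"array"},"xyz":{"type":"array"},"claw":{"type":"array"},"squeeze":{"type":"number"}},"required":["turn","xyz","claw"]}

```bash
mkdir -p pics; python3 - <<'E'
from rig import env, imaging
import cv2, numpy as np
s=env.observe(); print(s['time_s'],s['position'],np.round(s['tool_rot'],3).tolist(),s['grip_width'])
for n in ['top','scene']:
    p,d=imaging.get_image(n); cv2.imwrite(f'pics/{n}0.png',p); np.save(f'pics/{n}0.npy',d)
    c=imaging.camera_info(n); np.savez(f'pics/{n}cam.npz',**{k:np.array(v) for k,v in c.items()}); print(n,c)
E
```

```text
0.0 [ 0.14390853 -0.53053027  0.2307022 ] [[0.965, 0.262, -0.0], [0.262, -0.965, 0.001], [0.0, -0.001, -1.0]] 0.0851607511956933
top {'camera_matrix': array([[497.2344768 ,   0.        , 280.03149823],
       [  0.        , 497.2344768 , 212.36816392],
       [  0.        ,   0.        ,   1.        ]]), 'rvec': array([ 2.14337218, -2.17074885,  0.13029036]), 'tvec': array([0.03670764, 0.54483926, 1.02558852])}
scene {'camera_matrix': array([[416.50612313,   0.        , 270.67168753],
       [  0.        , 416.50612313, 208.81303251],
       [  0.        ,   0.        ,   1.        ]]), 'rvec': array([ 1.67922676,  1.95829934, -0.72391847]), 'tvec': array([ 0.07646408, -0.35231427,  1.13942783])}
```

View pics/top0.png

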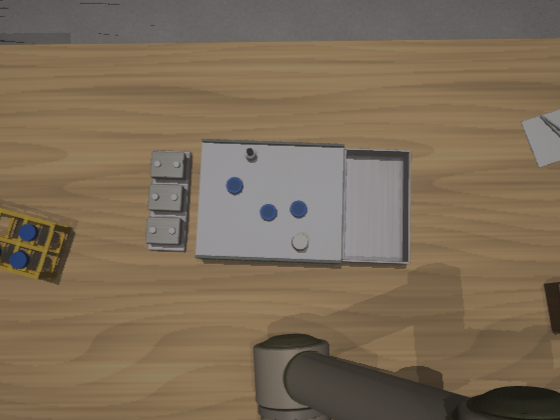

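View pics/scene0.png

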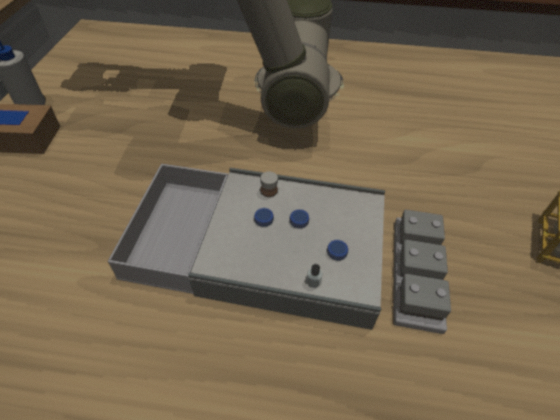

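The top view shows caps at about (235,186), (268,212) and (298,209). The vial is at (250,154), the jar at (300,241), and the bin lies to the right of the deck. Next I'll locate everything in world coordinates.

```bash
cat > h.py <<'E'
import cv2, numpy as np
def cam(n):
    c=np.load(f'pics/{n}cam.npz'); return c['camera_matrix'],cv2.Rodrigues(c['rvec'])[0],c['tvec'].ravel()
def onplane(n,uv,z):
    K,R,t=cam(n); r=R.T@np.linalg.solve(K,np.array([uv[0],uv[1],1.])); o=-R.T@t
    return o+r*(z-o[2])/r[2]
def blobs(p,z,n='top',amin=40):
    h=cv2.cvtColor(p,cv2.COLOR_BGR2HSV); m=cv2.inRange(h,(105,120,40),(130,255,255))
    k,l,s,c=cv2.connectedComponentsWithStats(m)
    return [(c[i].round(1).tolist(),int(s[i,4]),onplane(n,c[i],z).round(4).tolist()) for i in range(1,k) if s[i,4]>amin]
E
python3 - <<'E'
from h import *
p=cv2.imread('pics/top0.png')
for b in blobs(p,.072): print(b)
c=cv2.resize(p[130:275,140:420],None,fx=2.85,fy=2.85,interpolation=cv2.INTER_CUBIC); cv2.imwrite('pics/crop0.png',c)
d=np.load('pics/top0.npy'); K,R,t=cam('top')
v,u=np.mgrid[:420,:560]; X=(np.stack([(u-K[0,2])/K[0,0]*d,(v-K[1,2])/K[1,1]*d,d],-1)-t)@R
print('deck z',np.median(X[195:205,250:262,2]))
m=((X[...,2]>.056)&(X[...,2]<.085)).astype(np.uint8); m[:,:193]=0; m[:130]=0; m[280:]=0; m[:,420:]=0
m=cv2.morphologyEx(m,cv2.MORPH_OPEN,np.ones((9,9)))
P=X[m>0][:,:2].astype(np.float32); r=cv2.minAreaRect(P); print(r, cv2.boxPoints(r))
E
```

```text
([234.2, 185.0], 130, [0.5986, 0.1237, 0.072])
([298.0, 208.6], 111, [0.5479, -0.0073, 0.072])
([268.0, 212.3], 123, [0.5411, 0.0544, 0.072])
([27.1, 231.9], 217, [0.5069, 0.5475, 0.072])
([17.9, 259.5], 221, [0.4509, 0.5633, 0.072])
deck z 0.05839967478376673
((0.5666197538375854, 0.02228367328643799), (0.20742478966712952, 0.23447227478027344), 10.933311462402344) [[ 0.44255412  0.11772106]
 [ 0.48702562 -0.11249521]
 [ 0.6906854  -0.07315371]
 [ 0.6462139   0.15706256]]
```

View pics/crop0.png

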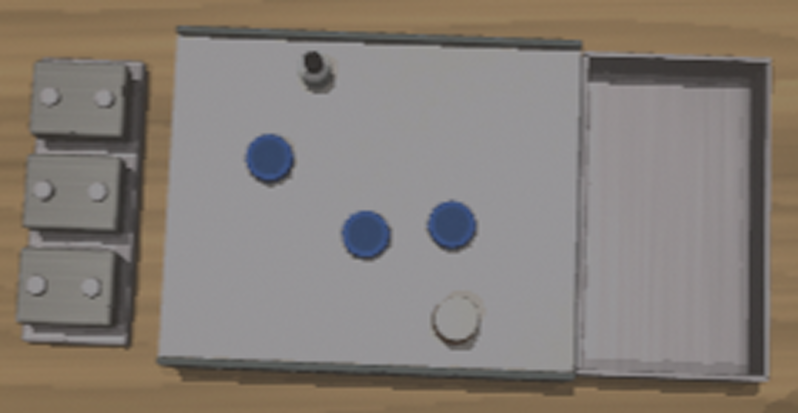

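The crop shows the deck's lip corners at (178,28), (581,42), (574,377) and (158,358). The bin adjoins its right edge, and the vial's black cap is at (313,62) and the jar's white cap at (457,317).

```bash
python3 - <<'E'
from h import *
f=lambda x,y:(140+(x+.5)/2.85-.5,130+(y+.5)/2.85-.5)
C=np.array([onplane('top',f(*q),z)[:2] for q,z in [((178,28),.07),((581,42),.07),((574,377),.07),((158,358),.07)]])
print(C.round(4)); 
# fit known rect: deck +y edge is left (away from bin if bin is at right)
best=None
for sgn in (1,-1):
    M=np.array([[125,150],[125,-150],[-125,-150],[-125,150]])*sgn/1000.
    A=M-M.mean(0);B=C-C.mean(0);U,S,V=np.linalg.svd(A.T@B);R=(U@V).T;t=C.mean(0)
    print('yaw',np.degrees(np.arctan2(R[1,0],R[0,0])),t,(B-A@R.T).round(4).tolist())
    if sgn==1:
        for n,w in [('c1',onplane('top',(234.2,185.),.073)),('c2',onplane('top',(268,212.3),.073)),('c3',onplane('top',(298,208.6),.073)),('vial',onplane('top',f(313,62),.105)),('jar',onplane('top',f(457,317),.098)),('binNear',onplane('top',f(583,55),.057)),('binFarR',onplane('top',f(770,60),.057)),('binBR',onplane('top',f(767,381),.057))]:
            print(n,w[:2].round(4),'deck',((w[:2]-t)@R).round(4))
E
```

```text
[[ 0.6967  0.191 ]
 [ 0.6822 -0.1048]
 [ 0.4377 -0.0929]
 [ 0.455   0.2037]]
yaw -2.9935878323600567 [0.56788396 0.04923603] [[-0.0039, -0.0015], [-0.0027, 0.0023], [0.0025, 0.0011], [0.0041, -0.0019]]
c1 [0.5985 0.1236] deck [0.0267 0.0759]
c2 [0.5408 0.0544] deck [-0.0273  0.0037]
c3 [ 0.5477 -0.0072] deck [-0.0172 -0.0574]
vial [0.661  0.0897] deck [0.0909 0.0453]
jar [ 0.4797 -0.0093] deck [-0.085 -0.063]
binNear [ 0.6757 -0.1077] deck [ 0.1159 -0.1511]
binFarR [ 0.6701 -0.2462] deck [ 0.1175 -0.2897]
binBR [ 0.4334 -0.2335] deck [-0.1195 -0.2894]
yaw 177.00641216763995 [0.56788396 0.04923603] [[-0.0039, -0.0015], [-0.0027, 0.0023], [0.0025, 0.0011], [0.0041, -0.0019]]
```

Emit:
arm_command(turn=[[0,0,-1],[0,0,-1],[0,0,-1],[0,0,-1],[0,0,-1],[0,0,-1],[0,0,-1],[0,0,-1],[0,0,-1],[0,0,-1],[0,0,-1],[0,0,-1]], xyz=[[0,0,0],[0,0,0],[0,0,0],[0,0,0],[0,0,0],[0,0,0],[0,0,0],[0,0,0],[0,0,0],[0,0,0],[0,0,0],[0,0,0]], claw=[0,0,0,0,0,0,0,0,0,0,0,0])

```text
time_s: 1.3
position: [0.1439, -0.5307, 0.231]
tool_rot: [[0.252, 0.968, -0.0], [0.968, -0.252, 0.001], [0.001, -0.0, -1.0]]
ft_force: [0.1, 0.1, 1.3]
grip_width: -0.0
gripper_force: 0.0
```

Emit:
arm_command(turn=[[0,0,-0.8],[0,0,-0.8],[0,0,-0.76],[0,0,0]], xyz=[[0,0,0],[0,0,0],[0,0,0],[0,0,0]], claw=[0,0,0,0])

```text
time_s: 1.7
position: [0.1439, -0.5307, 0.231]
tool_rot: [[0.052, 0.999, -0.0], [0.999, -0.052, 0.001], [0.001, -0.0, -1.0]]
ft_force: [-0.8, -0.8, -0.5]
grip_width: -0.0001
gripper_force: 0.0
```

```bash
cat >> h.py <<'E'
YAW=np.radians(-2.99); T=np.array([.5679,.0492]); RD=np.array([[np.cos(YAW),-np.sin(YAW)],[np.sin(YAW),np.cos(YAW)]])
def todeck(w): return (np.array(w)[:2]-T)@RD
def report(tgt=None,z=None):
    from rig import env
    s=env.observe(); R=np.array(s['tool_rot']); p=np.array(s['position'])
    print('t',round(s['time_s'],2),'pos',p.round(4),'deck',(todeck(p)*1000).round(1),'yaw',np.degrees(np.arctan2(R[1,0],R[0,0])).round(2),'tilt',R[:2,2].round(4),'w',round(s['grip_width'],4),'F',np.round(s['ft_force'],1),'q',np.round(s['q'],0))
    if tgt is not None:
        w=np.append(T+RD@np.array(tgt),z); print('units to go (tool)',(R.T@(w-p)/.05).round(3))
E
python3 -c "
from h import *
report((.018,-.026),.110)"
```

```text
t 1.7 pos [ 0.1439 -0.5307  0.231 ] deck [-393.2 -601.2] yaw 87.0 tilt [-0.0001  0.0008] w -0.0001 F [-0.8 -0.8 -0.5] q [-87.  22.  74.  -0.  84. -84.]
units to go (tool) [11.503  8.222  2.428]
```

Emit:
arm_command(turn=[[0,0,0],[0,0,0],[0,0,0],[0,0,0],[0,0,0],[0,0,0],[0,0,0],[0,0,0],[0,0,0],[0,0,0],[0,0,0],[0,0,0]], xyz=[[0.76,0.54,0],[0.76,0.54,0],[0.76,0.54,0],[0.76,0.54,0],[0.76,0.54,0],[0.76,0.54,0],[0.76,0.54,0],[0.76,0.54,0],[0.76,0.54,0],[0.76,0.54,0],[0.76,0.54,0],[0.76,0.54,0]], claw=[0,0,0,0,0,0,0,0,0,0,0,0])

```text
time_s: 2.9
position: [0.4925, -0.0907, 0.2313]
tool_rot: [[0.055, 0.998, -0.0], [0.998, -0.055, -0.0], [-0.0, -0.0, -1.0]]
ft_force: [0.8, -0.5, 0.0]
grip_width: -0.0001
gripper_force: 0.0
```

Emit:
arm_command(turn=[[0,0,0],[0,0,0],[0,0,0],[0,0,0],[0,0,0],[0,0,0]], xyz=[[0.6,0.4,0.4],[0.6,0.4,0.4],[0.6,0.4,0.4],[0.4,0.4,0.4],[0.18,0.14,0.4],[0,0,0]], claw=[0,0,0,0,0,0])

```text
time_s: 3.5
position: [0.584, 0.023, 0.1284]
tool_rot: [[0.053, 0.999, -0.006], [0.999, -0.053, 0.001], [0.001, -0.006, -1.0]]
ft_force: [-1.1, -0.8, 0.5]
grip_width: 0.0004
gripper_force: 0.0
```

```bash
python3 - <<'E'
from h import *
report((.018,-.026),.110)
from rig import imaging
p,d=imaging.get_image('wrist'); c=imaging.camera_info('wrist'); np.savez('pics/wristcam.npz',**{k:np.array(v) for k,v in c.items()})
cv2.imwrite('pics/wrist0.png',p)
for b in blobs(p,.073,'wrist',200): print(b,(todeck(b[2])*1000).round(1))
E
```

```text
t 3.5 pos [0.584  0.023  0.1284] deck [ 17.4 -25.3] yaw 86.98 tilt [-0.0055  0.001 ] w 0.0004 F [-1.1 -0.8  0.5] q [-9. 30. 78.  0. 72. -6.]
units to go (tool) [-0.013  0.014  0.368]
([302.5, 55.0], 3307, [0.6008, 0.1237, 0.073]) [29.  76.1]
([213.5, 185.0], 2457, [0.5446, 0.0547, 0.073]) [-23.6   4.3]
([231.2, 274.7], 1798, [0.5496, -0.0056, 0.073]) [-15.4 -55.7]
```

View pics/wrist0.png

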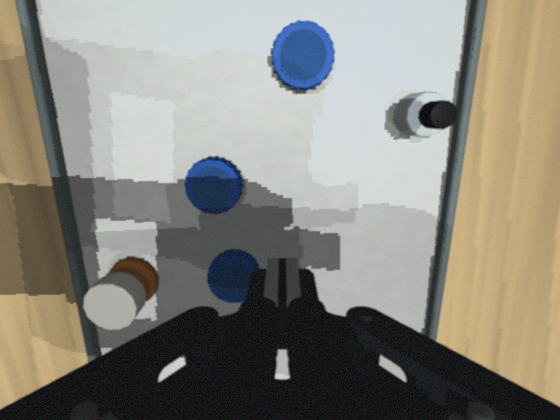

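The wrist view shows c1 at (302,55), c2 at (213,185) and c3 at (231,275), with the fingers just right of the gap between c2 and c3. The positions agree with the top view to about 3 mm. I'll descend beside the gap and slide in.

Emit:
arm_command(turn=[[0,0,0],[0,0,0],[0,0,0],[0,0,0],[0,0,0]], xyz=[[0,0,0.4],[0,0,0.4],[0,0,0.3],[0,0,0.14],[0,0,0]], claw=[0,0,0,0,0])

```text
time_s: 4.05
position: [0.5846, 0.021, 0.0697]
tool_rot: [[0.054, 0.999, -0.0], [0.999, -0.054, -0.0], [-0.0, -0.0, -1.0]]
ft_force: [-0.4, -0.5, 0.5]
grip_width: -0.0001
gripper_force: 0.0
```

```bash
python3 -c "
from h import *
report((-.012,-.0265),.065)"
```

```text
t 4.05 pos [0.5846 0.021  0.0697] deck [ 18.1 -27.2] yaw 86.9 tilt [-0.0001 -0.    ] w -0.0001 F [-0.4 -0.5  0.5] q [-10.  34.  82.  -0.  64.  -6.]
units to go (tool) [ 0.014 -0.602  0.095]
```

Emit:
arm_command(turn=[[0,0,0],[0,0,0],[0,0,0],[0,0,0],[0,0,0]], xyz=[[0.01,0,0.08],[0,-0.2,0],[0,-0.2,0],[0,-0.2,0],[0,0,0]], claw=[0,0,0,0,0])

```text
time_s: 4.55
position: [0.5533, 0.024, 0.0657]
tool_rot: [[0.053, 0.999, -0.001], [0.999, -0.053, 0.0], [0.0, -0.001, -1.0]]
ft_force: [0.8, 0.1, 0.5]
grip_width: 0.0001
gripper_force: 0.0
```

```bash
python3 - <<'E'
from h import *
report((-.012,-.170),.065)
from rig import imaging
p,d=imaging.get_image('scene'); cv2.imwrite('pics/s1.png',cv2.resize(p[150:320,100:420],None,fx=2.4,fy=2.4,interpolation=cv2.INTER_CUBIC))
E
```

```text
t 4.55 pos [0.5533 0.024  0.0657] deck [-13.2 -25.9] yaw 86.98 tilt [-0.0007  0.0001] w 0.0001 F [0.8 0.1 0.5] q [-10.  32.  87.  -0.  61.  -7.]
units to go (tool) [-2.882  0.026  0.014]
```

View pics/s1.png

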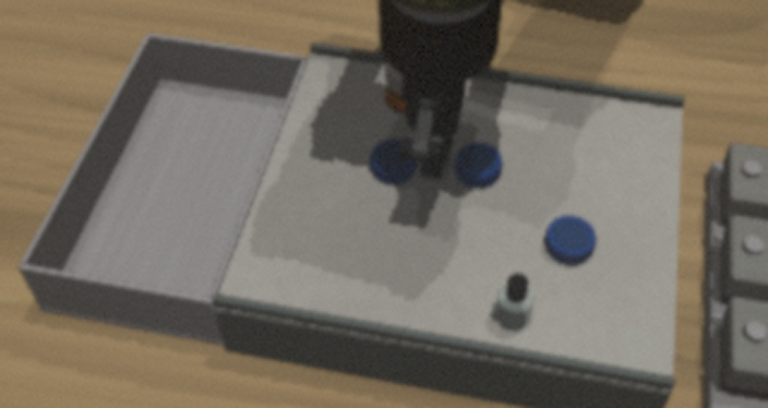

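The fingers stand between c3 at (393,160) and c2 at (478,165), and nothing has moved. Now I'll sweep c3.

Emit:
arm_command(turn=[[0,0,0],[0,0,0],[0,0,0],[0,0,0],[0,0,0],[0,0,0],[0,0,0],[0,0,0],[0,0,0],[0,0,0],[0,0,0],[0,0,0]], xyz=[[-0.1,0,0],[-0.2,0,0],[-0.3,0,0],[-0.3,0,0],[-0.3,0,0],[-0.3,0,0],[-0.3,0,0],[-0.3,0,0],[-0.3,0,0],[-0.3,0,0],[-0.18,0,0],[0,0,0]], claw=[0,0,0,0,0,0,0,0,0,0,0,0])

```text
time_s: 5.8
position: [0.5472, -0.1212, 0.0653]
tool_rot: [[0.054, 0.999, 0.0], [0.999, -0.054, -0.0], [-0.0, 0.0, -1.0]]
ft_force: [0.2, 0.0, 0.3]
grip_width: 0.0002
gripper_force: 0.0
```

Emit:
arm_command(turn=[[0,0,0],[0,0,0],[0,0,0]], xyz=[[0,0,-0.5],[0,0,-0.5],[0,0,0]], claw=[0,0,0])

```text
time_s: 6.1
position: [0.5485, -0.12, 0.1183]
tool_rot: [[0.052, 0.999, 0.005], [0.999, -0.052, -0.002], [-0.002, 0.005, -1.0]]
ft_force: [-0.1, 1.2, 0.2]
grip_width: 0.0003
gripper_force: 0.0
```

```bash
cat >> h.py <<'E'
def topblobs():
    from rig import imaging
    p,d=imaging.get_image('top')
    for b in blobs(p,.073,'top',15):
        if b[2][1]<.3: print(b,(todeck(b[2])*1000).round(1))
    return p
E
python3 - <<'E'
from h import *
report((-.0255,.038),.115); topblobs()
E
```

```text
t 6.1 pos [ 0.5485 -0.12    0.1183] deck [ -10.5 -170. ] yaw 87.01 tilt [ 0.0053 -0.0022] w 0.0003 F [-0.1  1.2  0.2] q [-24.  29.  83.   0.  68. -21.]
units to go (tool) [ 4.16  -0.3    0.056]
([234.3, 185.2], 112, [0.598, 0.1234, 0.073]) [26.2 75.7]
([268.2, 212.3], 121, [0.5408, 0.054, 0.073]) [-27.3   3.4]
```

Emit:
arm_command(turn=[[0,0,0],[0,0,0],[0,0,0],[0,0,0],[0,0,0],[0,0,0],[0,0,0],[0,0,0]], xyz=[[0.5,-0.03,0],[0.6,-0.04,0],[0.7,-0.05,0],[0.7,-0.05,0],[0.7,-0.05,0],[0.6,-0.05,0],[0.36,-0.03,0],[0,0,0]], claw=[0,0,0,0,0,0,0,0])

```text
time_s: 6.95
position: [0.5423, 0.0908, 0.1143]
tool_rot: [[0.05, 0.999, -0.002], [0.999, -0.05, 0.001], [0.0, -0.002, -1.0]]
ft_force: [0.5, -0.7, -0.0]
grip_width: -0.0001
gripper_force: 0.0
```

```bash
python3 - <<'E'
from h import *
report((-.0255,.038),.065); p=topblobs()
cv2.imwrite('pics/top2.png',cv2.resize(p[130:275,140:420],None,fx=2.85,fy=2.85))
E
```

```text
t 6.95 pos [0.5423 0.0908 0.1143] deck [-27.8  40.2] yaw 87.16 tilt [-0.002   0.0005] w -0.0001 F [ 0.5 -0.7 -0. ] q [-3. 28. 85.  0. 67. -0.]
units to go (tool) [-0.045  0.047  0.985]
([359.2, 214.4], 172, [0.534, -0.1324, 0.073]) [ -24.4 -183.1]
```

View pics/top2.png

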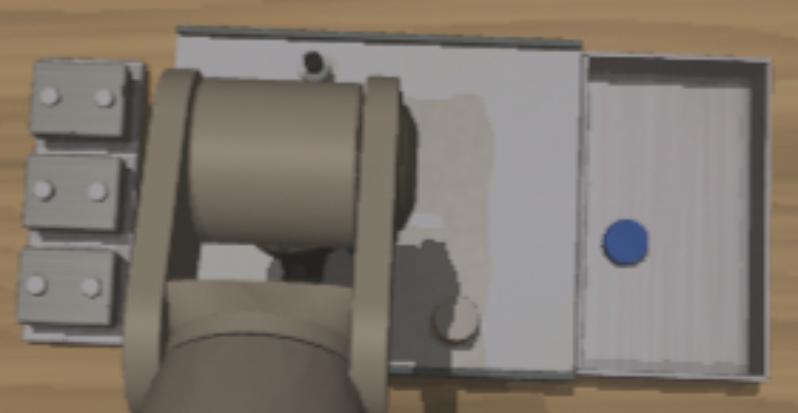

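c3 lies flat in the bin at (626,242) in the crop, and the jar and vial haven't moved. Next is c2.

Emit:
arm_command(turn=[[0,0,0],[0,0,0],[0,0,0],[0,0,0],[0,0,0]], xyz=[[0,0,0.3],[0,0.04,0.3],[0,0,0.24],[0,0,0.12],[0,0,0]], claw=[0,0,0,0,0])

```text
time_s: 7.5
position: [0.5448, 0.0879, 0.0665]
tool_rot: [[0.053, 0.999, -0.002], [0.999, -0.053, 0.0], [-0.0, -0.002, -1.0]]
ft_force: [-0.1, -0.4, 1.2]
grip_width: -0.0001
gripper_force: 0.0
```

```bash
python3 -c "
from h import *
report((-.0255,-.172),.065)"
```

```text
t 7.5 pos [0.5448 0.0879 0.0665] deck [-25.1  37.5] yaw 86.94 tilt [-0.0018  0.0001] w -0.0001 F [-0.1 -0.4  1.2] q [-3. 32. 87. -0. 61. -0.]
units to go (tool) [-4.189e+00 -3.000e-03  3.000e-02]
```

Emit:
arm_command(turn=[[0,0,0],[0,0,0],[0,0,0],[0,0,0],[0,0,0],[0,0,0],[0,0,0],[0,0,0],[0,0,0],[0,0,0],[0,0,0],[0,0,0]], xyz=[[-0.1,0,0.03],[-0.2,0,0],[-0.3,0,0],[-0.3,0,0],[-0.3,0,0],[-0.3,0,0],[-0.3,0,0],[-0.3,0,0],[-0.3,0,0],[-0.3,0,0],[-0.3,0,0],[-0.3,0,0]], claw=[0,0,0,0,0,0,0,0,0,0,0,0])

```text
time_s: 8.7
position: [0.5364, -0.0777, 0.0658]
tool_rot: [[0.053, 0.999, -0.0], [0.999, -0.053, -0.0], [-0.0, -0.0, -1.0]]
ft_force: [0.5, -0.3, -0.1]
grip_width: 0.0001
gripper_force: 0.0
```

Emit:
arm_command(turn=[[0,0,0],[0,0,0],[0,0,0],[0,0,0],[0,0,0],[0,0,0],[0,0,0],[0,0,0]], xyz=[[-0.3,0,0],[-0.3,0,0],[-0.2,0,0],[-0.08,0,0],[0,0,0],[0,0,-0.5],[0,0,-0.5],[0,0,0]], claw=[0,0,0,0,0,0,0,0])

```text
time_s: 9.5
position: [0.5355, -0.1203, 0.1187]
tool_rot: [[0.052, 0.999, 0.005], [0.999, -0.052, -0.002], [-0.002, 0.005, -1.0]]
ft_force: [0.2, -0.8, 0.5]
grip_width: -0.0002
gripper_force: 0.0
```

```bash
python3 - <<'E'
from h import *
report((.0275,.111),.117); topblobs()
E
```

```text
t 9.5 pos [ 0.5355 -0.1203  0.1187] deck [ -23.5 -170.9] yaw 87.03 tilt [ 0.0052 -0.0022] w -0.0002 F [ 0.2 -0.8  0.5] q [-25.  28.  85.   0.  67. -22.]
units to go (tool) [5.638 1.021 0.029]
([234.3, 185.1], 96, [0.5984, 0.1235, 0.073]) [26.6 75.8]
```

Emit:
arm_command(turn=[[0,0,0],[0,0,0],[0,0,0],[0,0,0],[0,0,0],[0,0,0],[0,0,0],[0,0,0],[0,0,0],[0,0,0]], xyz=[[0.5,0.1,0],[0.6,0.1,0],[0.7,0.15,0],[0.8,0.15,0],[0.8,0.15,0],[0.8,0.15,0],[0.7,0.1,0],[0.5,0.1,0],[0.22,0,0],[0,0,0]], claw=[0,0,0,0,0,0,0,0,0,0])

```text
time_s: 10.55
position: [0.5982, 0.1587, 0.1148]
tool_rot: [[0.051, 0.999, -0.002], [0.999, -0.051, -0.0], [-0.0, -0.002, -1.0]]
ft_force: [-0.1, 0.8, -0.3]
grip_width: -0.0001
gripper_force: 0.0
```

```bash
python3 - <<'E'
from h import *
report((.0275,.111),.065); p=topblobs()
cv2.imwrite('pics/top3.png',cv2.resize(p[130:275,140:420],None,fx=2.85,fy=2.85))
E
```

```text
t 10.55 pos [0.5982 0.1587 0.1148] deck [ 24.6 110.9] yaw 87.09 tilt [-0.0017 -0.0001] w -0.0001 F [-0.1  0.8 -0.3] q [ 4. 34. 73.  0. 73.  7.]
units to go (tool) [0.002 0.06  0.997]
([239.0, 181.9], 24, [0.6049, 0.1138, 0.073]) [33.6 66.4]
([359.2, 214.4], 172, [0.534, -0.1324, 0.073]) [ -24.4 -183.1]
([349.9, 231.4], 67, [0.4995, -0.1123, 0.073]) [ -59.9 -164.8]
```

View pics/top3.png

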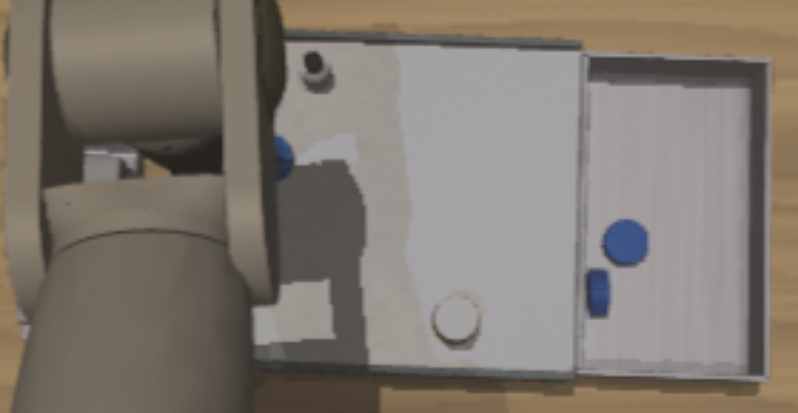

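c3 is flat in the bin. c2 is also in the bin, standing on edge by the wall at (598,292). The jar and vial are unmoved, so c1 is next.

Emit:
arm_command(turn=[[0,0,0],[0,0,0],[0,0,0],[0,0,0],[0,0,0]], xyz=[[0,0.04,0.3],[0,0,0.3],[0,0,0.24],[0,0,0.14],[0,0,0]], claw=[0,0,0,0,0])

```text
time_s: 11.1
position: [0.6005, 0.1568, 0.0659]
tool_rot: [[0.054, 0.999, -0.002], [0.999, -0.054, -0.0], [-0.0, -0.002, -1.0]]
ft_force: [-0.4, -0.3, 0.4]
grip_width: -0.0001
gripper_force: 0.0
```

```bash
python3 -c "
from h import *
report((.0275,-.172),.065)"
```

```text
t 11.1 pos [0.6005 0.1568 0.0659] deck [ 27.  109.1] yaw 86.93 tilt [-0.0019 -0.0002] w -0.0001 F [-0.4 -0.3  0.4] q [ 4. 38. 76. -0. 67.  7.]
units to go (tool) [-5.623  0.019  0.02 ]
```

Emit:
arm_command(turn=[[0,0,0],[0,0,0],[0,0,0],[0,0,0],[0,0,0],[0,0,0],[0,0,0],[0,0,0],[0,0,0],[0,0,0],[0,0,0],[0,0,0]], xyz=[[-0.1,0,0.01],[-0.2,0,0],[-0.3,0,0],[-0.3,0,0],[-0.3,0,0],[-0.3,0,0],[-0.3,0,0],[-0.3,0,0],[-0.3,0,0],[-0.3,0,0],[-0.3,0,0],[-0.3,0,0]], claw=[0,0,0,0,0,0,0,0,0,0,0,0])

```text
time_s: 12.3
position: [0.5921, -0.0085, 0.0663]
tool_rot: [[0.053, 0.999, -0.0], [0.999, -0.053, 0.0], [0.0, -0.0, -1.0]]
ft_force: [-0.3, 0.5, -0.5]
grip_width: 0.0002
gripper_force: 0.1
```

Emit:
arm_command(turn=[[0,0,0],[0,0,0],[0,0,0],[0,0,0],[0,0,0],[0,0,0],[0,0,0],[0,0,0],[0,0,0],[0,0,0],[0,0,0]], xyz=[[-0.3,0,0],[-0.3,0,0],[-0.3,0,0],[-0.3,0,0],[-0.3,0,0],[-0.3,0,0],[-0.3,0,0],[-0.2,0,0],[-0.06,0,0],[0,0,-0.5],[0,0,-0.5]], claw=[0,0,0,0,0,0,0,0,0,0,0])

```text
time_s: 13.4
position: [0.5856, -0.1248, 0.1164]
tool_rot: [[0.053, 0.999, -0.002], [0.999, -0.053, 0.001], [0.001, -0.002, -1.0]]
ft_force: [1.0, 0.4, -0.5]
grip_width: -0.0002
gripper_force: 0.0
```

Emit:
arm_command(turn=[[0,0,0],[0,0,0],[0,0,0],[0,0,0],[0,0,0],[0,0,0],[0,0,0],[0,0,0]], xyz=[[0,0,-0.5],[0.5,0,-0.3],[0.6,0,-0.2],[0.7,0,0],[0.7,0,0],[0.6,0,0],[0.4,0,0],[0,0,0]], claw=[0,0,0,0,0,0,0,0])

```text
time_s: 14.2
position: [0.5949, 0.0524, 0.1664]
tool_rot: [[0.049, 0.999, -0.0], [0.999, -0.049, 0.001], [0.001, -0.0, -1.0]]
ft_force: [0.4, -0.4, -0.5]
grip_width: 0.0005
gripper_force: 0.0
```

```bash
python3 - <<'E'
from h import *
report(); p=topblobs()
cv2.imwrite('pics/top4.png',cv2.resize(p[130:275,140:420],None,fx=2.85,fy=2.85))
E
```

```text
t 14.2 pos [0.5949 0.0524 0.1664] deck [26.8  4.6] yaw 87.18 tilt [-0.0001  0.0006] w 0.0005 F [ 0.4 -0.4 -0.5] q [-6. 29. 73.  0. 78. -4.]
([350.4, 192.9], 68, [0.579, -0.1156, 0.073]) [  19.7 -164. ]
([359.2, 214.5], 173, [0.534, -0.1323, 0.073]) [ -24.4 -183. ]
([349.6, 231.6], 81, [0.499, -0.1116, 0.073]) [ -60.4 -164.2]
```

View pics/top4.png

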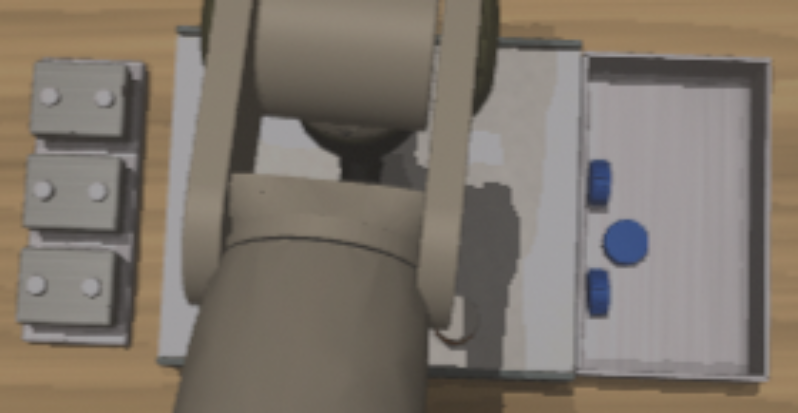

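All three caps show in the bin: one flat at (626,242), two on edge at (598,184) and (598,292). I'll check their heights by depth, and check the vial and jar in the scene view.

```bash
python3 - <<'E'
from h import *
from rig import imaging
_,d=imaging.get_image('top'); K,R,t=cam('top')
for u,v in [(350,193),(359,214),(350,232)]:
    z=np.median(d[v-1:v+2,u-1:u+2]); X=R.T@(np.array([(u-K[0,2])/K[0,0]*z,(v-K[1,2])/K[1,1]*z,z])-t); print(X.round(3),(todeck(X)*1000).round(0))
p,_=imaging.get_image('scene'); a=cv2.imread('pics/scene0.png')
f=lambda q:cv2.resize(q[150:320,110:420],None,fx=1.28*2,fy=1.28*2)[:, :790]
cv2.imwrite('pics/s2.png',f(p))
for n,(x,y) in {'vial':(315,273),'jar':(269,181)}.items():
    T0=a[y-13:y+14,x-10:x+11]; r=cv2.matchTemplate(p[y-33:y+34,x-30:x+31],T0,cv2.TM_CCOEFF_NORMED); _,m,_,l=cv2.minMaxLoc(r); print(n,round(m,3),l[0]-20,l[1]-20)
E
```

```text
[ 0.585 -0.12   0.036] [  26. -168.]
[ 0.542 -0.141  0.017] [ -16. -191.]
[ 0.501 -0.117  0.037] [ -58. -170.]
vial 0.995 0 0
jar 0.806 0 1
```

View pics/s2.png

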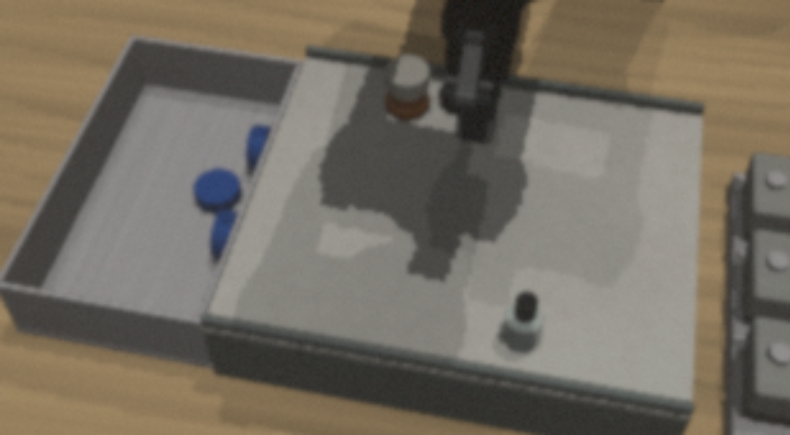

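The deck is clear of caps and all three are resting on the bin floor. The vial at (522,320) and jar at (408,88) stand where they were, and the arm touches nothing.

```bash
python3 -c "
from rig import env
print(env.close_job())"
```

```text
the job is handed in; nothing more can be done
None
```

All three caps were swept into the bin (one flat, two on edge on its floor), the vial and jar stand where they were, and the job was handed in at about 14 s on the robot's clock.

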